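# Lock the battery cover of a logger box

## Task

The blue battery cover of one logger box is still unlocked: its orange wing stud stands up. Push that stud down against its spring, turn it a quarter turn clockwise (seen from above) while it is down, and let go so that it springs back a little and stays locked. Leave the stud of the box with the grey cover as it is.

Things in the scene. Friction and masses are not known exactly. Their poses are not given: they have to be found in the camera images.
- stud_wing (a point): Centre of the unlocked stud's orange wing, an upright bar 40 mm long (x axis), 12 thick (y), 28 high (z up), on the stud's turning axis. 14 mm below this point is the top of a black flange, 52 mm across, on which gripping fingertips may bear. Its fixed white box, 130x150x46, has a blue cover. Unlocked: point 91 mm above the worktop, wing at the red dots; locked: 6 mm lower, at the green dots.
- stud_push (a joint): How far this stud is pushed down, m: 0 = up (unlocked), 0.017 = bottom stop. Its spring pushes up with 4 N at 0, 9 N at 0.013, 11 N at 0.017. Below about 0.007 it is barred from turning; past 0.013 it turns freely. Released at the end of the turn it rises to 0.006, where a notch holds it locked.
- stud_turn (a joint): How far this stud is turned clockwise seen from above, rad: 0 to 0.1 = open, 1.5 = stop. The notch takes it from about 1.25 on. A light friction of 0.04 N m resists turning.
- spare_turn (a joint): The same angle for the stud of the other white box (grey cover, equal orange wing stud, already pushed in and locked at 1.3 to 1.5, wing at its green dots). To be left alone.

How it is judged:
At the end, for the whole second after the job is handed in: The stud of the blue cover is turned at least 1.2 rad clockwise and, released, has sprung up into its notch: it stays pushed in between 3.5 and 8.5 mm (6 mm when locked) (value of joint stud_turn above 1.2 rad and value of joint stud_push between 0.0035 and 0.0085 m); the robot touches nothing.
It fails at once if the stud of the grey-covered box was turned out of its lock (value of joint spare_turn below 1.15 rad).
It also fails if it takes over 35 s, if anything falls off the work surface, if the arm or the gripper's body presses on something with over 40 N, if the wrist force passes 120 N, or if a joint passes its speed limit or range.

## Robot

A 7-joint arm with a two-finger parallel gripper is mounted at the origin on a cart in front of the work surface, level with it; the furniture and walls round the work are solid. World frame = base frame: x ahead of the robot, y to its left, z up, the work surface at z = 0. Lengths are in m, angles in rad, forces in N, time in s.
With the tool pointing down it reaches from about 0.4 to 0.75 m from the base axis. Payload 19.5 kg.
Tool frame: the origin (TCP) lies on the centre line of the jaws, within the pads' length; the fingertips stand 22 mm ahead of it and the grasp point (between the pads) lies 3 mm ahead of it (arm.tip_extent is the distance from the TCP to the fingertips, in m); z points along the fingers, y is the direction in which the jaws open and shut (so a half turn about z gives the same grasp; the last joint's range is limited). The gripper opens to 85 mm and grips with 20 to 120 N. Pads are 22 mm wide; open, the fingers measure 114 mm over their backs; the gripper's body (76 mm by 85 mm) begins 54 mm behind the grasp point. The pads swing forward as they close: fully open they stand 13 mm farther back than shut.
Start: joints at [-1.386, 0.707, -0.028, 1.485, 0.022, 0.951, -0.075], TCP at [0.129, 0.56, 0.253] pointing down, gripper open.
Joint ranges: [-2.71, 2.71], [-0.32, 2.16], [-1.57, 1.52], [0, 2.45], [-1.46, 4.6], [0, 2.02], [-2.83, 2.83]. Speed limits (rad/s): [1.89, 1.89, 2.57, 2.57, 3.01, 3.01, 3.01].

## Interface

Orientations are given as a rotation vector (axis times angle).
In Python, from station import arm gives the robot as it stands.
- The arm moves only by the shell command python3 -m handwheel 'ROWS' [OPENING] [FORCE]. ROWS is JSON, a list that holds one entry, the list of rows, each a list of 6 numbers: the shift along the tool's x, y, z in mm, then the turn, a rotation vector about the tool's x, y, z in rad. A call has 1 to 10 rows; each row is the pose to reach, as a shift and turn from the pose measured when the call began, along the tool's axes at that moment; what a row does not reach only later rows make up. A row lasts 1/12 s, in which the tool goes at most 41.7 mm and 7.16 degrees, less where a joint would pass 70% of its speed; a pose out of reach is approached as far as the arm can. A call with a gripper value outside its range is refused whole. OPENING is the opening, from 0 (shut) to 1 (fully open), set as the call begins (- or left out, the last holds). The fingers move at their own pace and stop on an object; FORCE is the grip in N (left out, the last holds). Time passes only in rows, so rows that repeat a pose let the fingers close. It gives the time, the measured TCP pose, the force and the opening at its end, in the units of the state.
- arm.sense(): the state, without advancing time (a new reading comes with each control period).
- arm.camera(name): name is "scene" or "top"; returns a dict with "frame" (384x512x3 uint8, blue, green, red), "intrinsics" (3x3 intrinsics, pixels), "view" (4x4, takes a point from world to camera coordinates). Camera axes: x right, y down, z forward; pixel columns grow to the right and rows downward; lengths in m; the calibration is good to about 2 mm. A picture is of the moment at which its call begins. There is no depth.
- arm.finish_job(): hands the job in, once; it reports no verdict.
The state is a dict: "time": time; "joints": joint angles; "joint_vel": joint speeds; "joint_torque": joint torques, N m; "position": TCP position; "orientation": TCP orientation; "contact_force": force on the tool from outside, world axes, zero at the start; "moment": the same for the moment, N m; "grip_width": opening from 0.0 (shut) to 1.0 (fully open).
Only numpy, scipy, OpenCV 4.12 (cv2) and the standard library are available. Lean on these libraries where they do the work, as an engineer would, in place of code of your own. Each camera call takes 0.05 s, during which the arm holds its last target.

## Working session

There is one attempt and no reset: what is moved stays moved. The work goes in short steps, Python scripts to look and compute and a shell command to move; the robot and the scene stay as the last step left them, time stands still between calls to the robot, and variables do not carry over. Pictures are saved under pics/ and viewed, and the job is handed in when it is done.

```bash
mkdir -p pics; python3 - <<'E'
from station import arm
import cv2,numpy as np
for n in("scene","top"):
    c=arm.camera(n); cv2.imwrite(f"pics/{n}0.png",c["frame"]); print(n,np.round(c["intrinsics"],1).tolist(),np.round(c["view"],3).tolist())
s=arm.sense(); print({k:np.round(v,3).tolist() for k,v in s.items()}, arm.tip_extent)
E
```

```text
scene [[475.8, 0.0, 251.3], [0.0, 475.8, 187.1], [0.0, 0.0, 1.0]] [[0.687, -0.726, 0.017, -0.353], [-0.542, -0.528, -0.654, 0.385], [0.484, 0.44, -0.757, 0.684], [0.0, 0.0, 0.0, 1.0]]
top [[390.0, 0.0, 258.8], [0.0, 390.0, 191.2], [0.0, 0.0, 1.0]] [[-0.003, -1.0, -0.002, 0.057], [-0.989, 0.003, -0.146, 0.542], [0.146, 0.001, -0.989, 0.895], [0.0, 0.0, 0.0, 1.0]]
{'time': 0.1, 'joints': [-1.386, 0.707, -0.028, 1.485, 0.022, 0.951, -0.076], 'joint_vel': [-0.0, 0.0, -0.001, -0.001, 0.0, -0.0, 0.001], 'joint_torque': [0.003, -88.429, 1.237, -23.645, 0.017, 0.005, -0.0], 'position': [0.129, 0.56, 0.253], 'orientation': [-0.356, -3.121, 0.002], 'contact_force': [0.069, -0.507, -0.241], 'moment': [-0.002, -0.021, 0.02], 'grip_width': 1.0} 0.022
```

View pics/scene0.png

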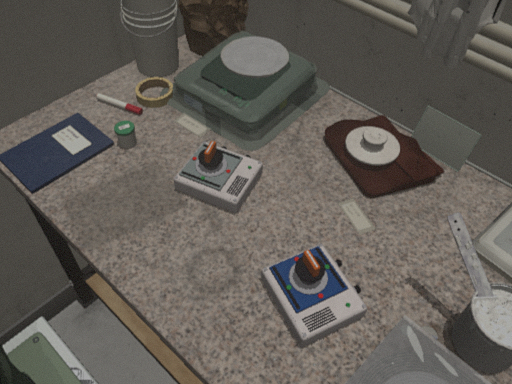

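View pics/top0.png

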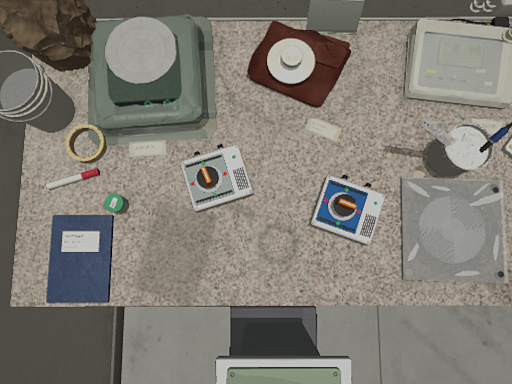

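```bash
cat > h.py <<'E'
import numpy as np,cv2
from scipy.spatial.transform import Rotation as R
def ray(c,u,v):
    K=c["intrinsics"];V=c["view"];d=V[:3,:3].T@np.linalg.inv(K)@np.array([u,v,1.]);o=-V[:3,:3].T@V[:3,3];return o,d
def onz(c,u,v,z):
    o,d=ray(c,u,v);return o+d*(z-o[2])/d[2]
def proj(c,p):
    q=c["view"][:3,:3]@p+c["view"][:3,3];q=c["intrinsics"]@q;return q[:2]/q[2]
def orange(f):
    h=cv2.cvtColor(f,cv2.COLOR_BGR2HSV);return cv2.inRange(h,(5,140,90),(20,255,255))
E
python3 - <<'E'
from station import arm
from h import *
for n,(u,v),zz in(("scene",(310,270),6),("top",(345,208),6)):
    c=arm.camera(n);f=c["frame"]
    r=60 if n=="scene" else 45
    cr=f[v-r:v+r,u-r:u+r];cv2.imwrite(f"pics/{n}_z.png",cv2.resize(cr,(560,560),interpolation=cv2.INTER_CUBIC))
    m=orange(f)
    k,l,st,ce=cv2.connectedComponentsWithStats(m)
    for i in range(1,k):
        if st[i,4]>15: 
            ys,xs=np.where(l==i)
            b=cv2.minAreaRect(np.stack([xs,ys],1).astype(np.float32))
            print(n,st[i].tolist(),ce[i].round(1),[np.round(x,1) for x in b], [onz(c,*p,0.105).round(4).tolist() for p in cv2.boxPoints(b)], onz(c,*ce[i],.105).round(4))
E
```

```text
scene [204, 142, 12, 13, 41] [209.5 149.1] [array([210.3, 148.3]), array([ 4.9, 15.6]), np.float64(45.0)] [[0.5488, 0.1684, 0.105], [0.5858, 0.1757, 0.105], [0.5837, 0.1633, 0.105], [0.547, 0.1564, 0.105]] [0.5633 0.165  0.105 ]
scene [304, 251, 16, 19, 80] [311.8 261. ] [array([311.8, 259.7]), array([21.9,  6.7]), np.float64(56.3)] [[0.5045, -0.124, 0.105], [0.5167, -0.1261, 0.105], [0.5029, -0.1626, 0.105], [0.4912, -0.1604, 0.105]] [ 0.5016 -0.1452  0.105 ]
top [201, 167, 11, 17, 57] [206.2 175.3] [array([205.8, 174.8]), array([16.5,  5.6]), np.float64(66.8)] [[0.5855, 0.1866, 0.105], [0.5906, 0.1751, 0.105], [0.5558, 0.1599, 0.105], [0.5508, 0.1714, 0.105]] [0.5694 0.1724 0.105 ]
top [339, 198, 17, 11, 69] [346.8 203.1] [array([347., 203.]), array([17.8,  5.9]), np.float64(20.6)] [[0.5069, -0.12, 0.105], [0.5191, -0.125, 0.105], [0.505, -0.1614, 0.105], [0.4929, -0.1564, 0.105]] [ 0.5058 -0.1404  0.105 ]
```

View pics/top_z.png

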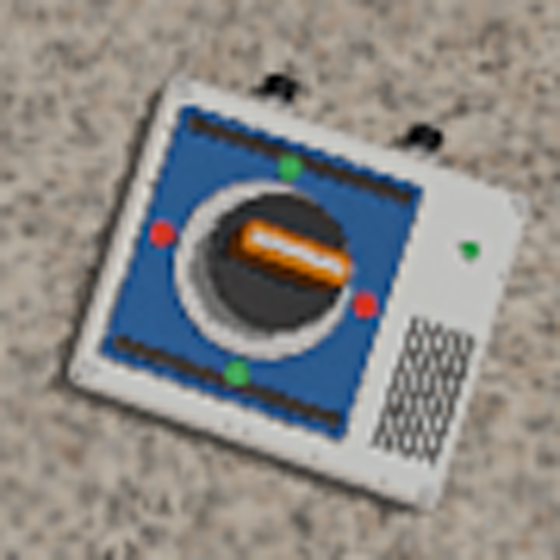

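View pics/scene_z.png

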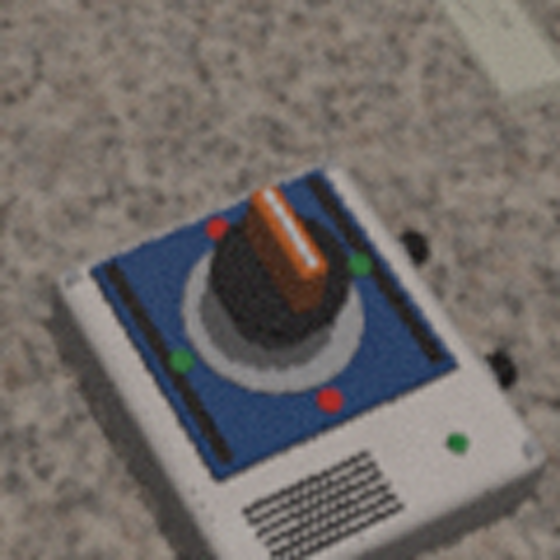

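```bash
python3 - <<'E'
from station import arm
from h import *
for n,(u,v),r,pts in(("top",(345,208),45,[(162,234),(366,306),(290,167),(237,373)]),("scene",(310,270),60,[(217,229),(331,401),(359,264),(180,361)])):
    c=arm.camera(n)
    s=560/(2*r)
    P=[onz(c,u-r+(a+.5)/s-.5,v-r+(b+.5)/s-.5,.047) for a,b in pts]
    print(n,np.round(P,4).tolist(),np.mean(P,0).round(4))
    print([np.degrees(np.arctan2(*(P[i]-P[j])[[1,0]])).round(1) for i,j in((0,1),(2,3))])
# triangulate wing top
o=[];
cs={n:arm.camera(n) for n in("top","scene")}
A=[];b=[]
for n,p in(("top",(347,203)),("scene",(311.8,259.7))):
    O,d=ray(cs[n],*p);d/=np.linalg.norm(d);M=np.eye(3)-np.outer(d,d);A.append(M);b.append(M@O)
print(np.linalg.lstsq(np.vstack(A),np.hstack(b),rcond=None)[0].round(4))
s=arm.sense();T=R.from_rotvec(s["orientation"]).as_matrix();print(T.round(3), np.round(s["position"],4))
E
```

```text
top [[0.5195, -0.1035, 0.047], [0.4918, -0.18, 0.047], [0.5452, -0.1531, 0.047], [0.4666, -0.1303, 0.047]] [ 0.5058 -0.1417  0.047 ]
[np.float64(70.1), np.float64(-16.2)]
scene [[0.5189, -0.1039, 0.047], [0.4915, -0.1807, 0.047], [0.5445, -0.1528, 0.047], [0.4658, -0.1306, 0.047]] [ 0.5052 -0.142   0.047 ]
[np.float64(70.4), np.float64(-15.7)]
[ 0.5066 -0.142   0.0997]
[[-0.974  0.225 -0.   ]
 [ 0.225  0.974 -0.   ]
 [ 0.    -0.    -1.   ]] [0.1293 0.5602 0.2532]
```

```bash
python3 -m handwheel '[[[-28,-13,0,0,0,0.056],[-55,-26,0,0,0,0.112],[-83,-40,0,0,0,0.168],[-110,-53,0,0,0,0.224],[-138,-66,0,0,0,0.28],[-166,-80,0,0,0,0.336],[-193,-93,0,0,0,0.392],[-221,-106,0,0,0,0.448],[-248,-120,0,0,0,0.504],[-276,-133,0,0,0,0.56]]]' 1 30
cat > st.py <<'E'
from station import arm
from h import *
import sys
s=arm.sense();T=R.from_rotvec(s["orientation"]).as_matrix();p=np.array(s["position"])
print("t",s["time"],"p",p.round(4),"q",np.round(s["joints"],3),"F",np.round(s["contact_force"],1),"M",np.round(s["moment"],2),"g",s["grip_width"])
ya=np.degrees(np.arctan2(T[1,1],T[0,1]));print("tilt z",T[:,2].round(4),"y ang",ya.round(2))
if len(sys.argv)>1:
    g=np.array(list(map(float,sys.argv[1:4])));print("tool shift mm",(T.T@(g-p)*1000).round(1))
    a=float(sys.argv[4]);G=np.array([[np.sin(np.radians(a)),np.cos(np.radians(a)),0],[-np.cos(np.radians(a)),np.sin(np.radians(a)),0],[0,0,-1]])
    x=np.cross(G[:,1],[0,0,-1]);G[:,0]=x
    print("rotvec",R.from_matrix(T.T@G).as_rotvec().round(4))
E
python3 st.py 0.524 0.131 0.25 14
```

```text
time: 1.23
position: [0.3692, 0.3674, 0.2534]
orientation: [1.208, 2.9, -0.0]
contact_force: [0.9, 0.1, -0.5]
grip_width: 0.999
t 1.2333 p [0.3692 0.3674 0.2534] q [-0.894  0.629  0.09   1.683 -0.072  0.833  0.008] F [ 0.9  0.1 -0.5] M [ 0.03  0.   -0.02] g 0.9994140546326552
tilt z [ 0.e+00 -1.e-04 -1.e+00] y ang 44.77
tool shift mm [-276.9  -56.6    3.4]
rotvec [-0.00e+00  1.00e-04  5.37e-01]
```

```bash
python3 -m handwheel '[[[-28,-6,0,0,0,0.054],[-55,-11,0,0,0,0.108],[-83,-17,0,0,0,0.162],[-111,-23,0,0,0,0.216],[-138,-28,0,0,0,0.27],[-166,-34,0,0,0,0.324],[-194,-40,0,0,0,0.378],[-222,-45,0,0,0,0.432],[-249,-51,0,0,0,0.486],[-277,-57,0,0,0,0.54]]]'
python3 st.py 0.5055 -0.1415 0.18 -20
```

```text
time: 2.07
position: [0.5244, 0.1295, 0.2534]
orientation: [-1.941, -2.47, -0.0]
contact_force: [0.3, -0.3, -0.1]
grip_width: 1.001
t 2.0667 p [0.5244 0.1295 0.2534] q [-0.411  0.664  0.206  1.617 -0.165  0.877  0.097] F [ 0.3 -0.3 -0.1] M [-0.01  0.05  0.02] g 1.000928605513945
tilt z [ 0.e+00  1.e-04 -1.e+00] y ang 13.69
tool shift mm [-258.9  -82.5   73.4]
rotvec [ 0.00e+00 -1.00e-04  5.88e-01]
```

```bash
python3 -m handwheel '[[[-26,-8,0,0,0,0.059],[-52,-16,0,0,0,0.118],[-78,-25,5,0,0,0.177],[-104,-33,10,0,0,0.236],[-130,-41,20,0,0,0.294],[-155,-50,30,0,0,0.353],[-181,-58,40,0,0,0.412],[-207,-66,50,0,0,0.47],[-233,-74,62,0,0,0.529],[-259,-82,73,0,0,0.588]]]'
python3 - <<'E'
from station import arm
from h import *
for n in("scene","top"):
    c=arm.camera(n);cv2.imwrite(f"pics/{n}1.png",c["frame"])
E
python3 st.py 0.5055 -0.1415 0.1 -20
```

```text
time: 2.9
position: [0.5058, -0.1428, 0.1799]
orientation: [2.576, 1.798, 0.0]
contact_force: [0.5, 0.1, -0.6]
grip_width: 1.001
t 3.0 p [ 0.5048 -0.1456  0.1792] q [ 0.07   0.759  0.278  1.764 -0.309  0.663  0.165] F [ 0.9 -0.1  1.1] M [ 0.03 -0.   -0.  ] g 0.9993795474655514
tilt z [-0.0019 -0.0016 -1.    ] y ang -20.43
tool shift mm [ 4.2 -0.7 79.2]
rotvec [-0.0012  0.0022 -0.0075]
```

View pics/scene1.png

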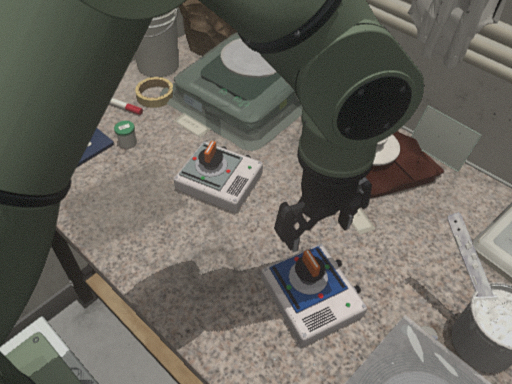

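The picture shows the open gripper above the blue box, at about (320,220), with the jaws straddling the wing at (311,262). The grey box, at about (220,170), is clear. Next I'll descend.

```bash
python3 -m handwheel '[[[4,-1,10,0,0,-0.007],[4,-1,22,0,0,-0.007],[4,-1,36,0,0,-0.007],[4,-1,50,0,0,-0.007],[4,-1,62,0,0,-0.007],[4,-1,70,0,0,-0.007],[4,-1,75,0,0,-0.007],[4,-1,77,-0.001,0.002,-0.007],[4,-1,77,-0.001,0.002,-0.007],[4,-1,77,-0.001,0.002,-0.007]]]'
python3 st.py 0.5055 -0.1415 0.1 -20
```

```text
time: 3.83
position: [0.5053, -0.1417, 0.1026]
orientation: [2.574, 1.801, 0.0]
contact_force: [-0.2, -0.0, 0.3]
grip_width: 1.0
t 3.8333 p [ 0.5053 -0.1417  0.1026] q [ 0.103  0.88   0.206  1.826 -0.354  0.471  0.204] F [-0.2 -0.   0.3] M [-0.02 -0.02  0.05] g 1.0004367392788978
tilt z [ 3.e-04 -2.e-04 -1.e+00] y ang -20.03
tool shift mm [0.2 0.1 2.6]
rotvec [ 0.0004  0.0001 -0.0005]
```

```bash
python3 -m handwheel '[[[0,0,0,0,0,0],[0,0,0,0,0,0],[0,0,0,0,0,0],[0,0,0,0,0,0],[0,0,0,0,0,0],[0,0,0,0,0,0],[0,0,0,0,0,0],[0,0,0,0,0,0]]]' 0 40
python3 st.py 0.5055 -0.1415 0.082 -20
```

```text
time: 4.5
position: [0.5052, -0.1417, 0.1027]
orientation: [2.574, 1.801, 0.0]
contact_force: [-0.9, -0.4, 3.0]
grip_width: 0.129
t 4.5 p [ 0.5052 -0.1417  0.1027] q [ 0.103  0.88   0.206  1.826 -0.354  0.471  0.204] F [-0.9 -0.4  3. ] M [0.04 0.2  0.07] g 0.12891265291867396
tilt z [ 3.e-04 -2.e-04 -1.e+00] y ang -20.03
tool shift mm [ 0.2  0.2 20.7]
rotvec [ 0.0003  0.0001 -0.0006]
```

```bash
python3 -m handwheel '[[[0,0,2,0,0,0],[0,0,4,0,0,0],[0,0,6,0,0,0],[0,0,8,0,0,0],[0,0,10,0,0,0],[0,0,12,0,0,0],[0,0,14,0,0,0],[0,0,15,0,0,0],[0,0,15,0,0,0],[0,0,15,0,0,0]]]'
python3 st.py 0.5055 -0.1415 0.082 -20
```

```text
time: 5.33
position: [0.5053, -0.1417, 0.0877]
orientation: [2.574, 1.801, 0.0]
contact_force: [-1.7, 0.6, 8.9]
grip_width: 0.135
t 5.3333 p [ 0.5053 -0.1417  0.0877] q [ 0.111  0.906  0.191  1.833 -0.362  0.436  0.211] F [-1.7  0.6  8.9] M [ 0.17  0.44 -0.03] g 0.13491557011095023
tilt z [ 4.e-04 -1.e-04 -1.e+00] y ang -20.03
tool shift mm [0.2 0.2 5.7]
rotvec [ 0.0004 -0.     -0.0005]
```

```bash
python3 -m handwheel '[[[0,0,1,0,0,0],[0,0,2,0,0,0],[0,0,2,0,0,0],[0,0,2,0,0,0.03],[0,0,2,0,0,0.07],[0,0,2,0,0,0.12],[0,0,2,0,0,0.18],[0,0,2,0,0,0.24],[0,0,2,0,0,0.3],[0,0,2,0,0,0.3]]]'
python3 st.py 0.5055 -0.1415 0.085 -105
```

```text
time: 6.17
position: [0.5051, -0.1416, 0.0857]
orientation: [-2.817, -1.391, 0.0]
contact_force: [-3.5, 1.8, 12.0]
grip_width: 0.131
t 6.1667 p [ 0.5051 -0.1416  0.0857] q [ 0.076  0.918  0.26   1.835 -0.487  0.451  0.026] F [-3.5  1.8 12. ] M [ 0.4   0.85 -0.  ] g 0.13053053840563064
tilt z [-0.  0. -1.] y ang -37.46
tool shift mm [0.3 0.3 0.7]
rotvec [-0.      0.      1.1788]
```

```bash
python3 -m handwheel '[[[0,0,0,0,0,0.05],[0,0,0,0,0,0.12],[0,0,0,0,0,0.2],[0,0,0,0,0,0.28],[0,0,0,0,0,0.36],[0,0,0,0,0,0.44],[0,0,0,0,0,0.52],[0,0,0,0,0,0.58],[0,0,0,0,0,0.62],[0,0,0,0,0,0.62]]]'
python3 st.py 0.5055 -0.1415 0.085 -104
```

```text
time: 7.0
position: [0.5048, -0.1412, 0.0857]
orientation: [-3.107, -0.461, 0.001]
contact_force: [-4.2, 4.6, 11.9]
grip_width: 0.126
t 7.0 p [ 0.5048 -0.1412  0.0857] q [-0.002  0.945  0.413  1.838 -0.722  0.515 -0.373] F [-4.2  4.6 11.9] M [ 0.87  1.01 -0.01] g 0.12648877496246003
tilt z [-7.e-04  7.e-04 -1.e+00] y ang -73.13
tool shift mm [0.6 0.5 0.7]
rotvec [-0.0007  0.0007  0.5388]
```

```bash
python3 -m handwheel '[[[0,0,0,0,0,0.05],[0,0,0,0,0,0.12],[0,0,0,0,0,0.2],[0,0,0,0,0,0.28],[0,0,0,0,0,0.36],[0,0,0,0,0,0.44],[0,0,0,0,0,0.5],[0,0,0,0,0,0.52],[0,0,0,0,0,0.52]]]'
python3 st.py 0.5055 -0.1415 0.085 -105
```

```text
time: 7.75
position: [0.5047, -0.1406, 0.0857]
orientation: [-3.12, 0.355, 0.002]
contact_force: [-1.7, 4.2, 12.3]
grip_width: 0.132
t 7.75 p [ 0.5047 -0.1406  0.0857] q [-0.067  0.977  0.549  1.841 -0.889  0.592 -0.737] F [-1.7  4.2 12.3] M [ 0.95  0.66 -0.04] g 0.1322266973380476
tilt z [-0.001   0.0014 -1.    ] y ang -102.99
tool shift mm [1.  0.6 0.7]
rotvec [-0.0011  0.0013  0.035 ]
```

```bash
python3 -m handwheel '[[[0,0,-1,0,0,0],[0,0,-3,0,0,0],[0,0,-5,0,0,0],[0,0,-7,0,0,0],[0,0,-8,0,0,0],[0,0,-8,0,0,0]]]' - 20
python3 st.py 0.5055 -0.1415 0.085 -105
```

```text
time: 8.25
position: [0.5047, -0.1405, 0.0938]
orientation: [-3.12, 0.355, 0.002]
contact_force: [-1.0, 1.8, 6.9]
grip_width: 0.127
t 8.25 p [ 0.5047 -0.1405  0.0938] q [-0.074  0.965  0.563  1.838 -0.876  0.61  -0.748] F [-1.   1.8  6.9] M [0.34 0.46 0.  ] g 0.12685341243910772
tilt z [-0.0011  0.0015 -1.    ] y ang -102.98
tool shift mm [1.  0.8 8.8]
rotvec [-0.0012  0.0014  0.0352]
```

```bash
python3 -m handwheel '[[[0,0,-1,0,0,0],[0,0,-1,0,0,0],[0,0,-1,0,0,0],[0,0,-1,0,0,0],[0,0,-1,0,0,0],[0,0,-1,0,0,0],[0,0,-1,0,0,0],[0,0,-1,0,0,0]]]' 1
python3 st.py
```

```text
time: 8.92
position: [0.5047, -0.1406, 0.0948]
orientation: [-3.12, 0.355, 0.002]
contact_force: [-0.3, -0.4, 0.2]
grip_width: 1.0
t 8.9167 p [ 0.5047 -0.1406  0.0948] q [-0.074  0.964  0.565  1.837 -0.874  0.612 -0.75 ] F [-0.3 -0.4  0.2] M [-0.  0.  0.] g 1.0000245247554709
tilt z [-0.0011  0.0015 -1.    ] y ang -102.98
```

Released without any force on the tool. Next I'll go straight up, then back toward +y to clear the view.

```bash
python3 -m handwheel '[[[0,0,-10,0,0,0],[0,0,-30,0,0,0],[0,0,-50,0,0,0],[0,0,-75,0,0,0],[0,0,-100,0,0,0],[0,0,-120,0,0,0],[0,0,-130,0,0,0],[0,0,-130,0,0,0]]]'
python3 st.py 0.52 0.08 0.225 -80
python3 - <<'E'
from station import arm
import cv2
for n in("scene","top"):
    cv2.imwrite(f"pics/{n}2.png",arm.camera(n)["frame"])
E
```

```text
time: 9.58
position: [0.5052, -0.141, 0.2269]
orientation: [-3.12, 0.355, -0.002]
contact_force: [-0.1, -0.7, 1.2]
grip_width: 1.002
t 9.5833 p [ 0.5052 -0.141   0.2269] q [-0.169  0.788  0.764  1.72  -0.67   0.913 -0.921] F [-0.1 -0.7  1.2] M [ 0.01  0.   -0.03] g 1.0016879331678412
tilt z [ 1.7e-03  8.0e-04 -1.0e+00] y ang -102.99
tool shift mm [ -35.3 -218.7    2.1]
rotvec [-0.0008 -0.0017 -0.4012]
```

View pics/scene2.png

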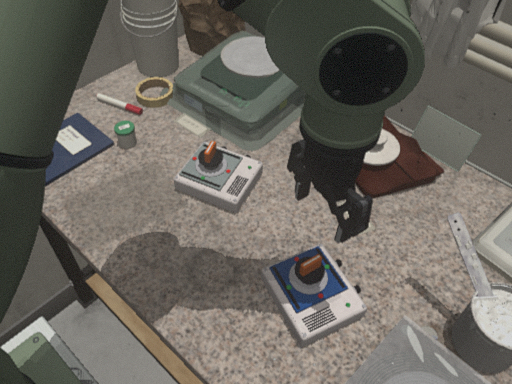

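View pics/top2.png

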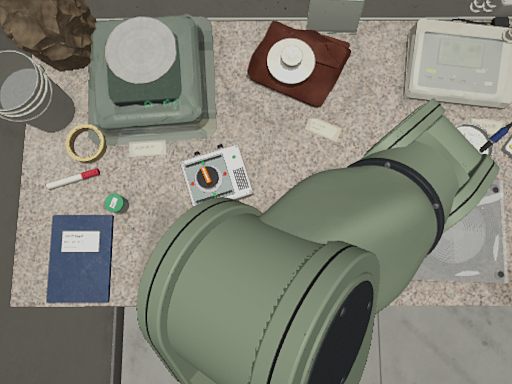

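The scene view shows the wing, at about (311,266), turned toward the green dots. The grey box looks unchanged. I'll measure the angle and height.

```bash
python3 - <<'E'
from station import arm
from h import *
c=arm.camera("scene");f=c["frame"]
cv2.imwrite("pics/scene3z.png",cv2.resize(f[210:330,250:370],(560,560),interpolation=cv2.INTER_CUBIC))
for turn in(1.25,1.45,1.5):
  for zt in(.105,.099):
    a=np.radians(70.2)-turn;d=np.array([np.cos(a),np.sin(a),0])*.02
    P=[(proj(c,np.array([.5055,-.1415,zt])+s*d)-[250,210])*560/120 for s in(1,-1)]
    print(turn,zt,np.round(P).tolist())
E
```

```text
1.25 0.105 [[323.0, 192.0], [250.0, 259.0]]
1.25 0.099 [[321.0, 201.0], [248.0, 268.0]]
1.45 0.105 [[331.0, 199.0], [242.0, 252.0]]
1.45 0.099 [[329.0, 208.0], [241.0, 261.0]]
1.5 0.105 [[332.0, 201.0], [240.0, 250.0]]
1.5 0.099 [[330.0, 210.0], [239.0, 259.0]]
```

View pics/scene3z.png

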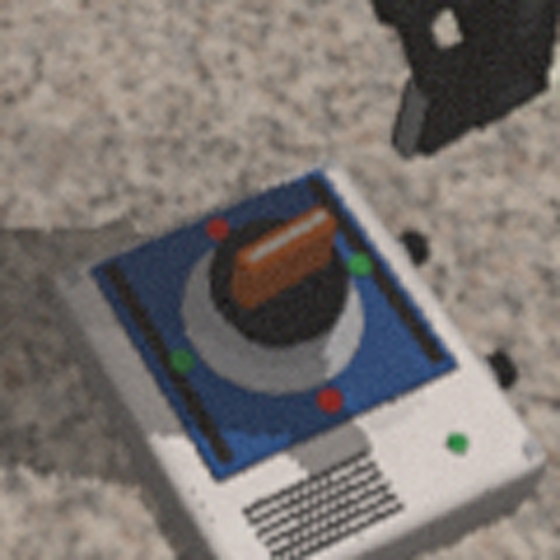

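The wing's top edge runs from about (242,258) to (329,212) in the crop. That matches the prediction for a turn of 1.45–1.5 rad at the locked height (0.099 m). Handing in now.

```bash
python3 -c "
from station import arm
arm.finish_job()"; python3 st.py
```

```text
the job is handed in; nothing more can be done
the job is handed in; nothing more can be done
```

The stud on the blue cover is locked, as far as my checks can show, and the job is handed in. I gripped its wing, pushed it down about 15 mm (12 N at the wrist) and turned it 83° clockwise. I then let it rise about 8 mm under the grip, opened the jaws and backed straight up to 0.227 m.

- **Blue stud:** the last scene picture puts its wing at the green dots, turned about 1.45–1.5 rad. The wing's top is at about 0.099 m, 6 mm lower than at the start, which fits the notch. I measured the height from one view only, because the arm blocked the top camera.
- **Contact:** after release the wrist force read about zero, and the gripper was clear of everything. Sideways force reached about 6 N during the turn, because the tool centre drifted about 1 mm off my estimate of the stud's axis.
- **Grey box:** I never went near its stud, and it looks unchanged in both views.
- **Time:** about 10 s on the robot's clock. No check failed. `finish_job` gives no verdict, and I couldn't read the state afterwards.

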